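Sweep the drained weighing boats into the tray

TASK

Two rinsed weighing boats have drained face down on the worktop in front of the robot. Sweep them with the fingers across the worktop into the low steel tray through its open side, one after the other or together, until both lie flat and wholly inside it. Only push them along the surface: do not lift them or turn them over, and leave the bottles, jars and other things standing where they are.

Things in the scene. Friction and masses are not known exactly. Their poses are not given: they have to be found in the camera images.
- tray: low steel tray fixed to the worktop at the left, inside 175 mm along its x and 130 mm along its y, with three walls 3 mm thick and 25 mm high; its long -y side, towards the robot's right, is open. Origin: centre of the tray, at worktop height. Its y axis points from the open side to the back wall, its x axis along the open side, away from the robot.
- tray_mouth (a point): middle of the tray's open side, on the front edge of its 1.5 mm thick floor, 65 mm along the tray's -y from its origin; axes as the tray's. From here a lip slopes down to the worktop over 14 mm.
- boat_0_center (a point): white plastic weighing boat lying face down: a square 67 x 67 mm at its rim, which is on the worktop, walls leaning in to a smaller flat top 16 mm up, about 15 g, free to slide. This point is its middle, 8 mm above the surface it lies on. Its own x and y axes run along the sides of the square, its own z axis points down.
- boat_1_center (a point): white plastic weighing boat lying face down: a square 67 x 67 mm at its rim, which is on the worktop, walls leaning in to a smaller flat top 16 mm up, about 15 g, free to slide. This point is its middle, 8 mm above the surface it lies on. Its own x and y axes run along the sides of the square, its own z axis points down.
- low_vial: bystander, to be left where it is: low clear glass vial with a black cap, 32 mm across, 50 mm high, standing beside the way to the tray, on its far side. Origin: centre of its underside.
- slim_vial: bystander, to be left where it is: slim clear vial with a white cap, 23 mm across, 62 mm high, standing beside the way to the tray, on its near side by the worktop's edge, which is 0.39 m ahead of the robot's base axis. Origin: centre of its underside.
- cream_jar: bystander, to be left where it is: clear jar with a white ribbed lid, 50 mm across, 66 mm high, at the right. Origin: centre of its underside.
- white_jar: bystander, to be left where it is: white jar with a white lid, 57 mm across, 98 mm high, at the right. Origin: centre of its underside.
- dropper: bystander, to be left where it is: brown dropper bottle with a red rubber teat, 27 mm across, 91 mm high, at the back. Origin: centre of its underside.
- pen: bystander, to be left where it is: marker pen lying on the worktop at the right, 133 mm long, 13 mm thick. Origin: centre of its underside.
Not all that is in view belongs to the job. What is shaped like the part that bears boat_0_center but yellow is not meant.

How it is judged:
By the outcome, as a careful person would: the job done as asked, in the order asked, and still so for the second after the job is handed in, with the robot touching nothing.
It also fails if it takes over 70 s, if anything falls off the work surface, if the arm or the gripper's body presses on something with over 40 N, if the wrist force passes 120 N, or if a joint passes its speed limit or range.

ROBOT

A 6-joint arm with a two-finger parallel gripper is mounted at the origin on a cart in front of the work surface, level with it; the furniture and walls round the work are solid. World frame = base frame: x ahead of the robot, y to its left, z up, the work surface at z = 0. Lengths are in m, angles in rad, forces in N, time in s.
With the tool pointing down it reaches from about 0.35 to 0.775 m from the base axis. Payload 5.5 kg.
Tool frame: the origin (TCP) lies at the very end of the fingers, on their centre line; the grasp point (between the pads) lies env.grasp_offset behind it (env.grasp_offset is the distance from the TCP to the grasp point, in m); x points along the fingers, y is the direction in which the jaws open and shut, and the axes are right-handed (so a half turn about x gives the same grasp; the last joint's range is limited). The gripper opens to 85 mm and grips with 20 to 120 N. Pads are 22 mm wide; open, the fingers measure 114 mm over their backs; the gripper's body (76 mm by 85 mm) begins 54 mm behind the grasp point. The pads swing forward as they close: fully open they stand 13 mm farther back than shut.
Start: joints at [-1.253, 0.313, 0.046, 1.304, 0, 1.431], TCP at [0.254, -0.516, 0.231] pointing down, gripper open.
Joint ranges: [-2.76, 2.76], [-0.86, 1.69], [-1.03, 1.26], [-2.2, 2.34], [-1.47, 1.5], [-3.14, 3.14]. Speed limits (rad/s): [2.57, 2.57, 3.14, 3.14, 3.14, 3.14].

INTERFACE

Orientations are given as a unit quaternion [w, x, y, z].
In Python, from workcell import get_state, viewer, job, env gives the robot as it stands.
- The arm moves only by the tool send_rows, never from a script. Its argument "plan" is a list of rows, each a list of 6 numbers: the shift along the tool's x, y, z in mm, then the turn, a rotation vector about the tool's x, y, z in degrees. A call has exactly 10 rows; each row is the pose to reach, as a shift and turn from the pose commanded when the call began, along the tool's axes at that moment; what a row does not reach only later rows make up. A row lasts 1/8 s, in which the tool goes at most 62.5 mm and 10.7 degrees, less where a joint would pass 70% of its speed; a pose out of reach is approached as far as the arm can. A call with a gripper value outside its range is refused whole. "claw" is the finger opening in mm, from 0 to 85.4, set as the call begins (left out, the last holds). The fingers move at their own pace and stop on an object; "newtons" is the grip in N (left out, the last holds). Time passes only in rows, so rows that repeat a pose let the fingers close, or fill a call up. It gives the time, the measured TCP pose, the force and the opening at its end, in the units of the state.
- get_state(): the state, without advancing time (a new reading comes with each control period).
- viewer.read_camera(name): name is "scene" or "top"; returns a dict with "frame" (400x640x3 uint8, blue, green, red), "mtx" (3x3 intrinsics, pixels), "rvec" (rotation vector, rad) and "tvec" (3), from world to camera coordinates, as OpenCV has them. Camera axes: x right, y down, z forward; pixel columns grow to the right and rows downward; lengths in m; the calibration is good to about 2 mm. A picture is of the moment at which its call begins. There is no depth.
- job.hand_in(): hands the job in, once; it reports no verdict.
The state is a dict: "clock": time; "joint_pos": joint angles; "qvel": joint speeds; "tau": joint torques, N m; "tcp_pos": TCP position; "orientation": TCP orientation; "wrist_force": force on the tool from outside, world axes, zero at the start; "ft_torque": the same for the moment, N m; "finger_gap": finger opening in m.
Only numpy, scipy, OpenCV 4.12 (cv2) and the standard library are available. Lean on these libraries where they do the work, as an engineer would, in place of code of your own. Each camera call takes 0.05 s, during which the arm holds its last target.

## Working session

There is one attempt and no reset: what is moved stays moved. The work goes in short steps, Python scripts to look and compute and a tool call to move; the robot and the scene stay as the last step left them, time stands still between calls to the robot, and variables do not carry over. Pictures are saved under pics/ and viewed, and the job is handed in when it is done.

Besides the shell and the picture viewer there is one more tool, called after ">>>" as name(argument=value, ...), one argument or row to a line, values as JSON. send_rows: Moves the arm, as the interface text tells. Its arguments: {"type":"object","properties":{"plan":{"type":"array"},"claw":{"type":"number"},"newtons":{"type":"number"}},"required":["plan"]}

```bash
mkdir -p pics; python3 - <<'E'
from workcell import get_state, viewer, job, env
import cv2,pickle
print(get_state(), env.grasp_offset)
d={}
for n in("scene","top"):
    r=viewer.read_camera(n);d[n]=r
    cv2.imwrite(f"pics/{n}0.png",r["frame"]);print(n,r["mtx"],r["rvec"],r["tvec"])
pickle.dump(d,open("cam0.pkl","wb"))
E
```

```text
{'clock': 0.0, 'joint_pos': array([-1.25255921e+00,  3.13992884e-01,  4.49492989e-02,  1.30361212e+00,
        4.71780018e-05,  1.43119765e+00]), 'qvel': array([ 0.00151679,  0.0003822 ,  0.00013945,  0.00022448, -0.00119807,
       -0.00022377]), 'tau': array([ 1.13152277e-03, -4.80627608e+01,  2.98532850e+01,  1.93736394e-02,
        7.16635464e-05,  5.14498311e-06]), 'tcp_pos': array([ 0.25399226, -0.51527176,  0.23040103]), 'orientation': array([-0.159803  , -0.68861783, -0.16111552,  0.68870188]), 'wrist_force': array([-0.25334786, -0.2144914 ,  0.04014995]), 'ft_torque': array([-0.02979313,  0.02570758, -0.00416083]), 'finger_gap': 0.08535086053200325} 0.0187
scene [[469.59005039   0.         315.48471785]
 [  0.         469.59005039 200.7755722 ]
 [  0.           0.           1.        ]] [ 2.02877933 -0.59161402  0.3065125 ] [-0.49842153  0.19175583  1.2000574 ]
top [[456.2560057    0.         316.3827504 ]
 [  0.         456.2560057  200.29088912]
 [  0.           0.           1.        ]] [ 2.09930279 -2.1616881   0.15267868] [0.0083008  0.55150091 1.44058074]
```

View pics/scene0.png

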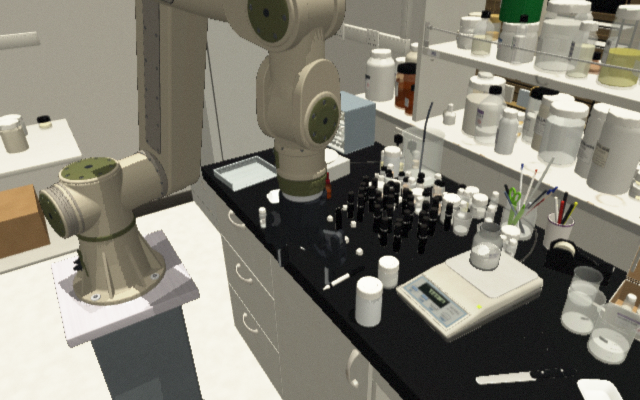

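View pics/top0.png

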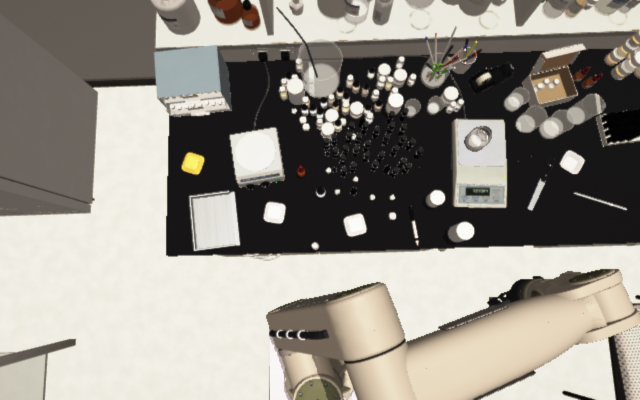

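The top view shows the tray at about (215,221), white squares at (274,212), (354,225) and (571,161), and a yellow one at (193,163). The white ones at (274,212) and (354,225) fit, because they lie in front of the robot, beside the tray. The one at (571,161) is far off to the right. I'll enlarge to confirm.

```bash
cat > h.py <<'E'
import numpy as np,cv2,pickle
def ray(r,p,z):
    R=cv2.Rodrigues(np.array(r["rvec"],float))[0];t=np.array(r["tvec"],float).ravel()
    v=cv2.undistortPoints(np.array([[p]],float),r["mtx"],None).ravel()
    d=R.T@np.array([v[0],v[1],1]);c=-R.T@t
    return c+d*(z-c[2])/d[2]
def proj(r,P):
    return cv2.projectPoints(np.array([P],float),r["rvec"],r["tvec"],r["mtx"],None)[0].ravel()
E
python3 - <<'E'
from h import *
d=pickle.load(open("cam0.pkl","rb"));r=d["top"];f=r["frame"]
c=f[140:260,160:480];cv2.imwrite("pics/crop0.png",cv2.resize(c,None,fx=2.5,fy=2.5,interpolation=cv2.INTER_CUBIC))
g=f.min(2);m=(g>140).astype(np.uint8)
n,l,s,ce=cv2.connectedComponentsWithStats(m)
for i in range(1,n):
    x,y,w,h,a=s[i]
    if 160<x<620 and 130<y<250 and a>8:
        q=cv2.minAreaRect(np.argwhere(l==i)[:,::-1].astype(np.float32))
        print(s[i],np.round(ce[i],1),np.round(ray(r,ce[i],0.008),3),[np.round(ray(r,p,0.0)[:2],3).tolist() for p in cv2.boxPoints(q)] if a>100 else '')
E
```

```text
[352 134   4   5  16] [353.5 136.2] [ 0.774 -0.14   0.008] 
[560 151  25  23 384] [571.8 162.1] [ 0.66  -0.865  0.008] [[0.655, -0.822], [0.71, -0.86], [0.67, -0.917], [0.615, -0.878]]
[326 168   5   5  18] [328.1 169.8] [ 0.66  -0.05   0.008] 
[354 177   4   4  15] [355.4 178.6] [ 0.627 -0.14   0.008] 
[528 179  17  31 171] [536.  194.5] [ 0.554 -0.735  0.008] [[0.512, -0.703], [0.608, -0.757], [0.599, -0.774], [0.503, -0.719]]
[ 190  191   50   60 2349] [214.8 221. ] [0.498 0.332 0.008] [[0.59, 0.425], [0.601, 0.27], [0.415, 0.251], [0.404, 0.403]]
[335 190   5   4  17] [336.9 191.2] [ 0.586 -0.077  0.008] 
[430 190  15  15 181] [437. 197.] [ 0.556 -0.408  0.008] [[0.582, -0.388], [0.58, -0.435], [0.533, -0.432], [0.534, -0.385]]
[317 193   8   4  18] [320.4 194.7] [ 0.576 -0.021  0.008] 
[574 193  53  17  85] [601.2 201.1] [ 0.526 -0.945  0.008] 
[370 195   5   5  20] [372.1 197. ] [ 0.563 -0.193  0.008] 
[390 195   5   5  20] [391.9 197. ] [ 0.561 -0.259  0.008] 
[264 202  22  22 389] [274.3 212.2] [0.521 0.134 0.008] [[0.495, 0.173], [0.562, 0.163], [0.55, 0.096], [0.483, 0.107]]
[389 213   7   6  38] [392.2 215.5] [ 0.499 -0.256  0.008] 
[344 214  23  22 401] [354.7 224.6] [ 0.472 -0.132  0.008] [[0.499, -0.092], [0.514, -0.158], [0.447, -0.172], [0.433, -0.106]]
[412 221   6  17  47] [414.6 229.2] [ 0.451 -0.327  0.008] 
[456 222  18  18 261] [464.7 230.4] [ 0.442 -0.491  0.008] [[0.472, -0.467], [0.47, -0.523], [0.414, -0.518], [0.416, -0.463]]
[312 243   7   6  33] [314.9 245.5] [0.407 0.002 0.008]
```

View pics/crop0.png

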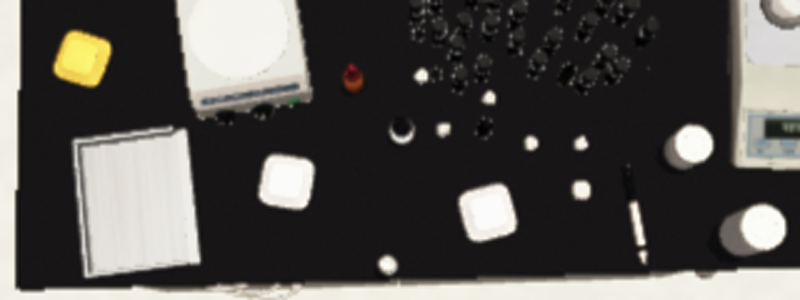

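The crop confirms it: white boats at crop (286,181) and (488,212). The tray spans crop (75..200,128..275), the slim vial is at (388,264), and the low vial at (402,130). The yellow square at (82,58) and the far white one are left out. Next I'll measure the tray, the vials and the tool frame.

```bash
python3 - <<'E'
from h import *
from scipy.spatial.transform import Rotation as Ro
d=pickle.load(open("cam0.pkl","rb"));r=d["top"];f=r["frame"]
cv2.imwrite("pics/tray0.png",cv2.resize(f[180:260,180:290],None,fx=7,fy=7,interpolation=cv2.INTER_CUBIC))
s=d["scene"]["frame"];cv2.imwrite("pics/sc0.png",cv2.resize(s[140:260,200:360],None,fx=5,fy=5,interpolation=cv2.INTER_CUBIC))
print("slim",ray(r,(314.9,245.5),.062),"low",ray(r,(320.7,191.5),.05))
for p in [(392,215.5),(392,197),(372,197),(337,191)]: print(ray(r,p,.03))
for e in(-.02,.0): 
  R=Ro.from_quat([-0.68861783,-0.16111552,0.68870188,-0.159803]).as_matrix()
print(R.round(3))
E
```

```text
slim [0.40394208 0.00061007 0.062     ] low [ 0.57905206 -0.02276544  0.05      ]
[ 0.49603033 -0.25251157  0.03      ]
[ 0.55706634 -0.25580992  0.03      ]
[ 0.55909035 -0.19040562  0.03      ]
[ 0.58266444 -0.07638563  0.03      ]
[[-0.001  0.442 -0.897]
 [ 0.002 -0.897 -0.442]
 [-1.    -0.002 -0.   ]]
```

View pics/tray0.png

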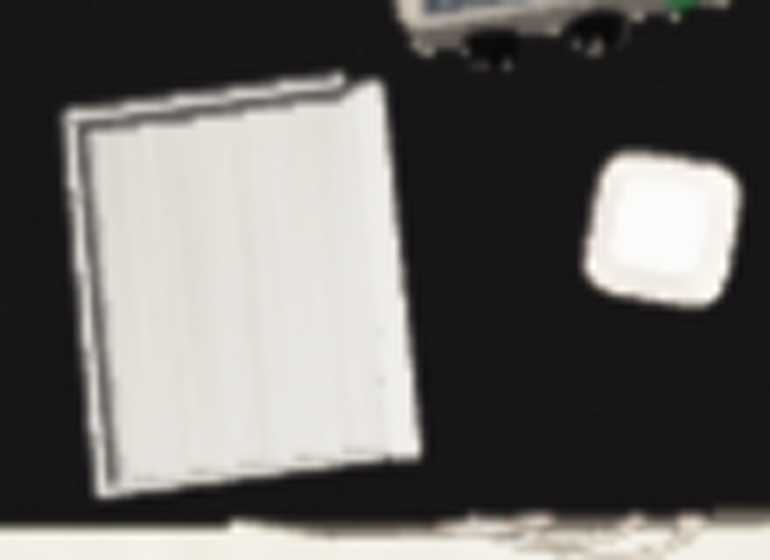

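View pics/sc0.png

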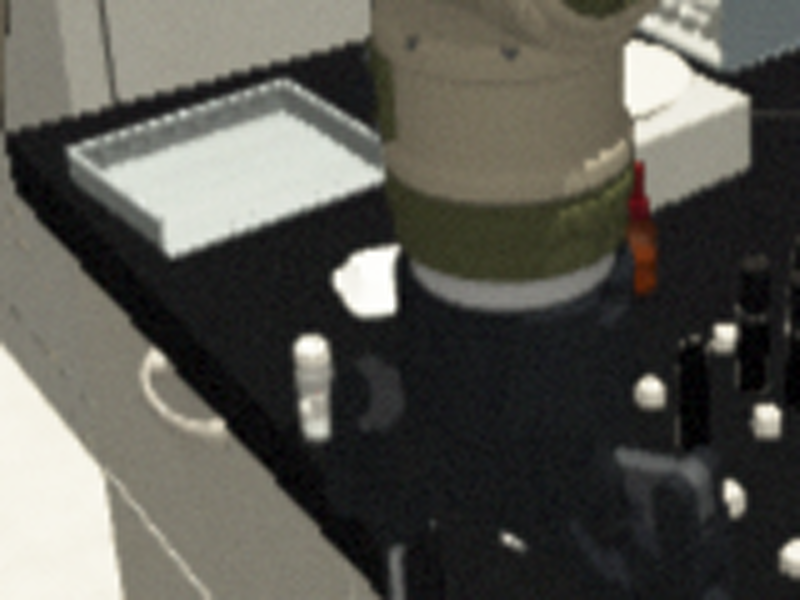

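The tray crop shows the outer back corners at about (65,108) and (100,497), and the lip edge from (383,82) to (421,458).

```bash
python3 - <<'E'
from h import *
d=pickle.load(open("cam0.pkl","rb"));r=d["top"]
u=lambda x,y:((x+.5)/7-.5+180,(y+.5)/7-.5+180)
A=ray(r,u(65,108),.025);B=ray(r,u(100,497),.025);C=ray(r,u(383,82),0);D=ray(r,u(421,458),0)
print(A,B,C,D)
print(np.linalg.norm(A-B),np.linalg.norm((C-D)[:2]),"yaws",[np.degrees(np.arctan2(v[1],v[0])).round(1) for v in(A-B,C-D)])
e=(A-B)[:2];e/=np.linalg.norm(e);n=np.array([-e[1],e[0]])
e2=(C-D)[:2];e2/=np.linalg.norm(e2)
m=(C+D)[:2]/2;b=(A+B)[:2]/2
print("depth",n@(b-m),"expect 68+79=147"); print("centre from lip",m+n*79,"from back",b-n*68)
E
```

```text
[0.58540942 0.41522293 0.025     ] [0.40114969 0.39578364 0.025     ] [0.59790588 0.26885519 0.        ] [0.41658424 0.25067425 0.        ]
0.18528231006166426 0.18223085383402512 yaws [np.float64(6.0), np.float64(5.7)]
depth 0.1463994511116071 expect 68+79=147
centre from lip [-7.78121208 78.82376079] from back [  7.62764772 -67.21920219]
```

```bash
cat >> h.py <<'E'
from scipy.spatial.transform import Rotation as Ro
def rel(x,y,z,yaw):
    "row needed to go to world pose, tool straight down, tool y at yaw deg"
    from workcell import get_state
    s=get_state();q=s["orientation"];R=Ro.from_quat([q[1],q[2],q[3],q[0]])
    a=np.radians(yaw);ty=np.array([np.cos(a),np.sin(a),0]);tx=np.array([0,0,-1.]);T=Ro.from_matrix(np.c_[tx,ty,np.cross(tx,ty)])
    return np.r_[R.inv().apply(np.array([x,y,z])-s["tcp_pos"])*1e3,(R.inv()*T).as_rotvec(degrees=True)].round(1)
E
python3 -c "
from h import *
print(rel(.512,.068,.13,-9.5))"
```

```text
[ 1.013e+02 -4.091e+02 -4.893e+02 -5.430e+01 -1.000e-01  1.000e-01]
```

>>> send_rows(
  plan=[
    [0, -20, -25, -2, 0, 0],
    [0, -50, -60, -6, 0, 0],
    [5, -90, -105, -11, 0, 0],
    [10, -130, -150, -16, 0, 0],
    [15, -170, -200, -22, 0, 0],
    [20, -210, -250, -28, 0, 0],
    [30, -250, -300, -34, 0, 0],
    [40, -290, -345, -40, 0, 0],
    [50, -325, -390, -45, 0, 0],
    [60, -350, -420, -48, 0, 0],
  ],
  claw=30,
)

```text
clock: 1.35
tcp_pos: [0.4766, -0.0137, 0.1707]
orientation: [-0.428, -0.563, -0.428, 0.563]
wrist_force: [-1.1, -1.3, -0.6]
finger_gap: 0.0303
```

```bash
python3 -c "
from h import *
print(rel(.512,.068,.06,-9.5))
from workcell import *
for n in ('scene','top'):
    r=viewer.read_camera(n);cv2.imwrite(f'pics/{n}1.png',r['frame'])"
```

```text
[110.7  12.3 -88.1  -6.   -0.    0. ]
```

View pics/scene1.png

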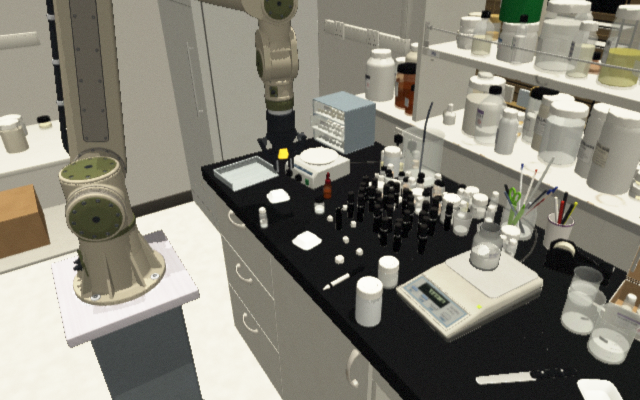

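View pics/top1.png

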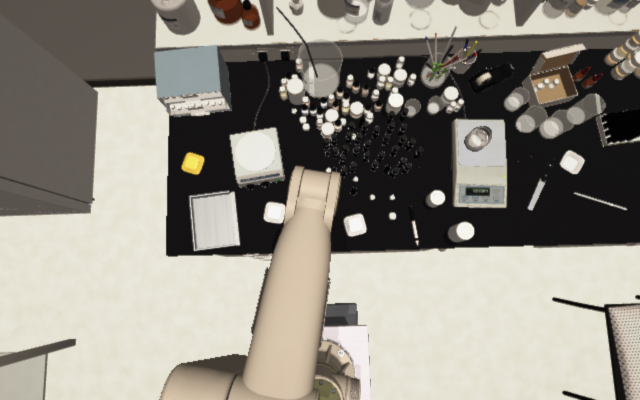

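The scene view shows the two boats clear of the arm, at (278,197) and (307,241). The top view shows the arm over the middle. I'll move above the start point beside boat A.

>>> send_rows(
  plan=[
    [0, 2, -20, -2, 0, 0],
    [0, 5, -45, -4, 0, 0],
    [0, 9, -70, -5, 0, 0],
    [10, 12, -88, -6, 0, 0],
    [40, 12, -88, -6, 0, 0],
    [70, 12, -88, -6, 0, 0],
    [95, 12, -88, -6, 0, 0],
    [111, 12, -88, -6, 0, 0],
    [135, 12, -88, -6, 0, 0],
    [150, 12, -88, -6, 0, 0],
  ],
)

```text
clock: 2.7
tcp_pos: [0.5105, 0.0648, 0.0196]
orientation: [-0.455, -0.54, -0.456, 0.542]
wrist_force: [-0.7, 0.8, -0.5]
finger_gap: 0.0298
```

```bash
python3 -c "
from h import *
from workcell import *
print(get_state()['tcp_pos'],get_state()['joint_pos'].round(2))
r=viewer.read_camera('scene');f=r['frame'];cv2.imwrite('pics/s2.png',cv2.resize(f[120:260,200:360],None,fx=4,fy=4,interpolation=cv2.INTER_CUBIC))
for p in [(278,197),(307,241)]: print(ray(r,p,.008))
for x,y in [(.512,.073),(.5225,.1345)]: print(rel(x,y,.004,-9.5))
"
```

```text
[0.5105273  0.06476212 0.01956832] [-0.03  0.37 -0.44  0.77 -0.    1.71]
[0.51857746 0.1207398  0.008     ]
[ 0.4705727  -0.14259216  0.008     ]
[14.2  1.  -8.5 -0.3  0.   0.2]
[ 14.1   0.9 -70.9  -0.3   0.    0.2]
```

View pics/s2.png

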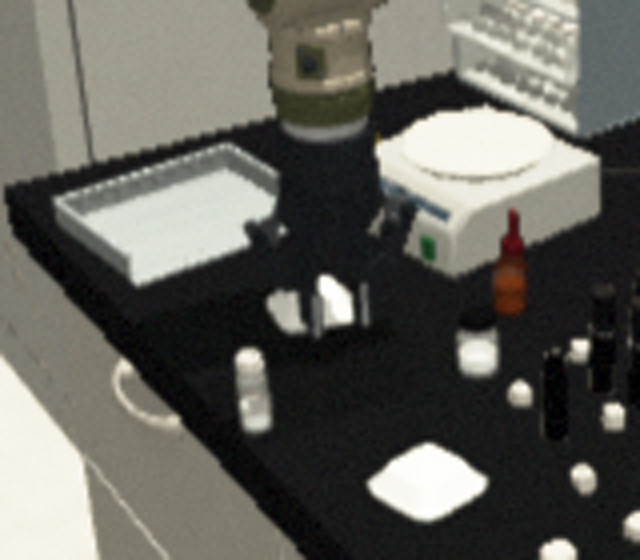

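Gripper fingers are visible behind boat A (crop (318,310) and (365,305)). The low vial is at (478,345) and the slim vial at (252,390), both clear. Checking the balance's front edge for clearance.

```bash
python3 -c "
from h import *
d=pickle.load(open('cam0.pkl','rb'));r=d['top']
for p in [(240,187),(284,181)]:
  for z in (0,.05): print(p,z,ray(r,p,z).round(3))
n=lambda a:np.array([-np.sin(np.radians(a)),np.cos(np.radians(a))])
for c,a in [((.5245,.155),-7),((.530,.215),-3),((.536,.275),1),((.541,.345),5.9)]:
  q=np.array(c)-n(a)*.043; print(q.round(3),rel(*q,.004,a))
"
```

```text
(240, 187) 0 [0.612 0.25  0.   ]
(240, 187) 0.05 [0.602 0.24  0.05 ]
(284, 181) 0 [0.628 0.1   0.   ]
(284, 181) 0.05 [0.618 0.096 0.05 ]
[0.519 0.112] [ 14.1   1.5 -48.5  -2.8   0.    0.2]
[0.528 0.172] [  14.1   -0.3 -108.8   -6.8    0.     0.2]
[0.537 0.232] [  14.    -1.7 -169.4  -10.8    0.     0.2]
[0.545 0.302] [ 1.400e+01 -5.100e+00 -2.401e+02 -1.570e+01  0.000e+00  2.000e-01]
```

>>> send_rows(
  plan=[
    [10, 1, 0, 0, 0, 0],
    [14, 1, -8, 0, 0, 0],
    [14, 1, -18, 0, 0, 0],
    [14, 1, -28, 0, 0, 0],
    [14, 1, -38, -1, 0, 0],
    [14, 1, -48, -2, 0, 0],
    [14, 1, -58, -3, 0, 0],
    [14, 0, -68, -4, 0, 0],
    [14, 0, -78, -5, 0, 0],
    [14, -1, -88, -5.5, 0, 0],
  ],
)

```text
clock: 4.0
tcp_pos: [0.526, 0.1525, 0.0075]
orientation: [0.481, 0.518, 0.481, -0.518]
wrist_force: [0.0, -2.3, 4.5]
finger_gap: 0.0297
```

```bash
python3 -c "
from h import *
from workcell import *
print(get_state()['tcp_pos'],get_state()['wrist_force'])
for n in ('scene','top'):
    r=viewer.read_camera(n);f=r['frame'];c=f[120:260,180:360] if n=='scene' else f[140:260,160:340]
    cv2.imwrite(f'pics/{n}3.png',cv2.resize(c,None,fx=4,fy=4,interpolation=cv2.INTER_CUBIC))
n=lambda a:np.array([-np.sin(np.radians(a)),np.cos(np.radians(a))])
for c,a in [((.533,.275),1),((.538,.345),5.9)]:
  q=np.array(c)-n(a)*.043; print(q.round(3),rel(*q,.005,a))
"
```

```text
[0.52596734 0.15251452 0.00747731] [ 0.01148698 -2.3361663   4.51728232]
[0.534 0.232] [  2.4   2.1 -79.2  -5.2  -0.   -0. ]
[0.542 0.302] [   2.4    5.6 -149.8  -10.1   -0.    -0. ]
```

View pics/scene3.png

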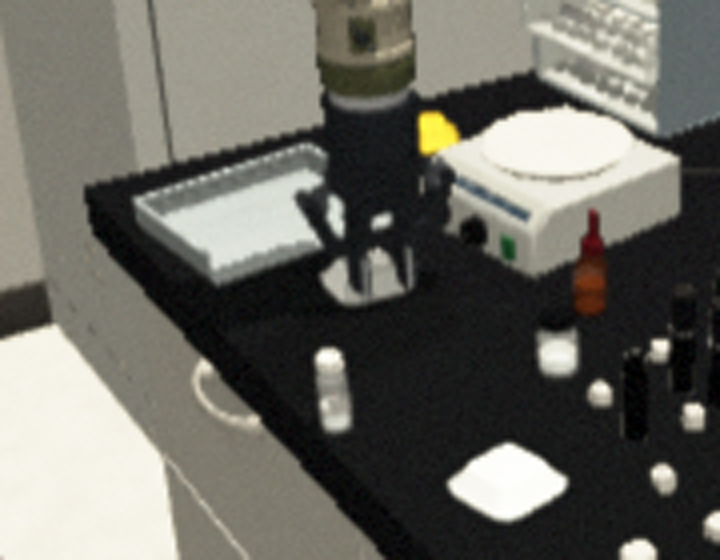

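View pics/top3.png

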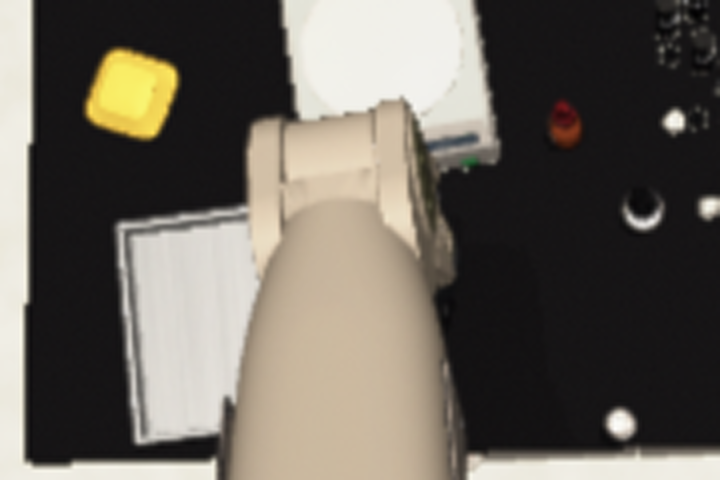

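```bash
python3 -c "
from h import *
from workcell import *
s=get_state();print(s['tcp_pos'],s['wrist_force'],s['ft_torque'])
r=viewer.read_camera('scene');f=r['frame'];c=f[165:205,245:305]
cv2.imwrite('pics/s4.png',cv2.resize(c,None,fx=12,fy=12,interpolation=cv2.INTER_CUBIC))
n=np.array([np.sin(0.06),np.cos(.06)])
for z in (0,.0075): print([proj(r,[.526+sx*.04,.1525+.011,z]).round(1) for sx in(-.6,.6)])
"
```

```text
[0.52587613 0.15319229 0.00732899] [0.84256858 0.39060412 1.53519858] [-0.00837297 -0.06490507  0.03991527]
[array([267.6, 195.2]), array([280.5, 191.2])]
[array([267.5, 193.2]), array([280.4, 189.2])]
```

View pics/s4.png

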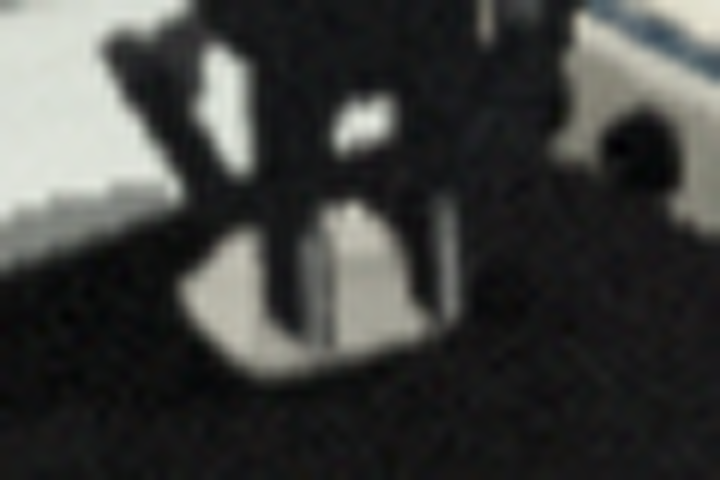

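```bash
python3 -c "
from h import *
d=pickle.load(open('cam0.pkl','rb'));r=d['scene']
for p in [(267.1,196.5),(282.9,191.7),(260,189)]: print(ray(r,p,0).round(4))
"
```

```text
[0.4966 0.1565 0.    ]
[0.5549 0.1558 0.    ]
[0.4997 0.216  0.    ]
```

>>> send_rows(
  plan=[
    [3, 0, -6, -0.5, 0, 0],
    [3, 0, -15, -1, 0, 0],
    [3, 1, -24, -1.5, 0, 0],
    [3, 1, -33, -2, 0, 0],
    [3, 1, -42, -3, 0, 0],
    [3, 1, -50, -3.5, 0, 0],
    [3, 2, -58, -4, 0, 0],
    [3, 2, -66, -4.5, 0, 0],
    [3, 2, -74, -5, 0, 0],
    [3, 2, -82, -5.5, 0, 0],
  ],
)

```text
clock: 5.4
tcp_pos: [0.5362, 0.2322, 0.0067]
orientation: [0.507, 0.496, 0.503, -0.494]
wrist_force: [0.3, -8.3, 16.3]
finger_gap: 0.03
```

```bash
python3 -c "
from h import *
from workcell import *
s=get_state();print(s['tcp_pos'],s['wrist_force'])
r=viewer.read_camera('scene');f=r['frame'];c=f[140:210,200:305]
cv2.imwrite('pics/s5.png',cv2.resize(c,None,fx=7,fy=7,interpolation=cv2.INTER_CUBIC))
print(rel(.5414,.310,.004,5.9),get_state()['tcp_pos'])
"
```

```text
[0.53620524 0.23221142 0.00667567] [ 0.27132057 -8.27203815 16.27812241]
[  2.6   6.7 -76.7  -4.7   0.1  -0.3] [0.53626397 0.2331847  0.0066791 ]
```

View pics/s5.png

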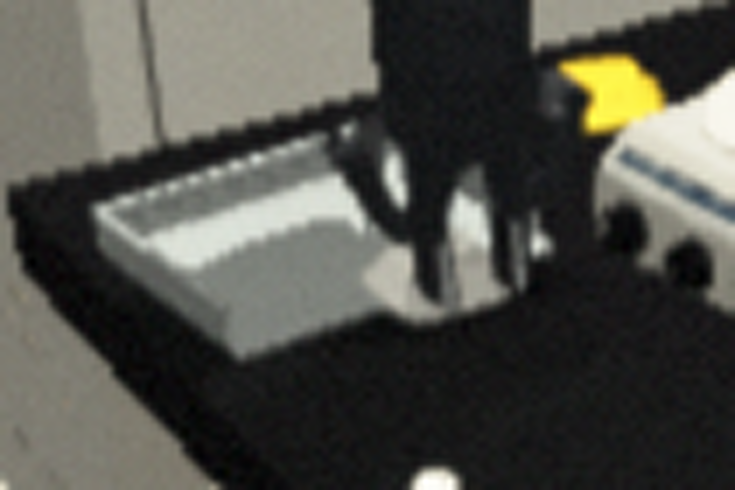

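Wrist force shows 16 N upward: the fingertips are wedged on the sloping wall after I lowered them. I'll raise them about 4 mm and go on.

>>> send_rows(
  plan=[
    [-4, 0, 0, 0, 0, 0],
    [-4, 0, 0, 0, 0, 0],
    [-4, 1, -8, -1, 0, 0],
    [-4, 2, -16, -1, 0, 0],
    [-4, 2, -24, -2, 0, 0],
    [-4, 3, -32, -2, 0, 0],
    [-4, 4, -40, -3, 0, 0],
    [-4, 4, -48, -3, 0, 0],
    [-4, 5, -54, -4, 0, 0],
    [-4, 5, -60, -4.5, 0, 0],
  ],
)

```text
clock: 6.7
tcp_pos: [0.5379, 0.2942, 0.0088]
orientation: [0.525, 0.474, 0.524, -0.474]
wrist_force: [0.2, -3.0, 4.9]
finger_gap: 0.0299
```

```bash
python3 -c "
from h import *
from workcell import *
s=get_state();print(s['tcp_pos'],s['wrist_force'])
r=viewer.read_camera('scene');f=r['frame'];c=f[140:210,200:305]
cv2.imwrite('pics/s6.png',cv2.resize(c,None,fx=7,fy=7,interpolation=cv2.INTER_CUBIC))
print(rel(.5414,.310,.004,5.9),get_state()['tcp_pos'],get_state()['wrist_force'])
"
```

```text
[0.53792854 0.29424906 0.00882214] [ 0.19333711 -3.0075809   4.86522595]
[  4.8   5.  -14.6  -0.1   0.   -0.1] [0.53792196 0.29498355 0.00879748] [ 0.85384704 -1.0501264   4.28540895]
```

View pics/s6.png

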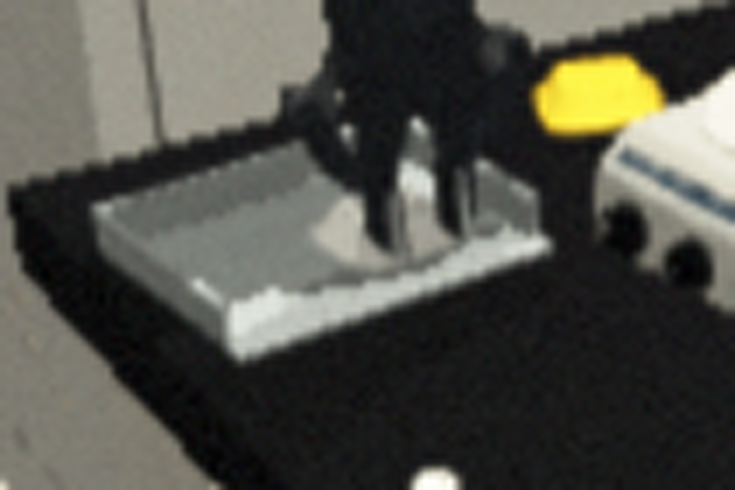

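>>> send_rows(
  plan=[
    [-1, 1, -6, 0, 0, 0],
    [-1, 3, -12, 0, 0, 0],
    [-1, 4, -17, 0, 0, 0],
    [-1, 4, -18, 0, 0, 0],
    [-1, 4, -12, 0, 0, 0],
    [-1, 4, 5, 0, 0, 0],
    [-20, 4, 25, 0, 0, 0],
    [-60, 4, 50, 0, 0, 0],
    [-100, 0, 90, 0, 0, 0],
    [-130, -10, 140, 0, 0, 0],
  ],
)

```text
clock: 8.0
tcp_pos: [0.5425, 0.1513, 0.1417]
orientation: [0.525, 0.475, 0.523, -0.473]
wrist_force: [0.3, 0.5, -0.7]
finger_gap: 0.0299
```

```bash
python3 -c "
from h import *
from workcell import *
s=get_state();print(s['tcp_pos'],s['wrist_force'])
r=viewer.read_camera('scene');f=r['frame'];c=f[140:210,200:305]
cv2.imwrite('pics/s7.png',cv2.resize(c,None,fx=7,fy=7,interpolation=cv2.INTER_CUBIC))
print(rel(.482,-.210,.07,12))
"
```

```text
[0.54250315 0.15134497 0.14165991] [ 0.30256009  0.47503825 -0.65201481]
[ 7.600e+01 -9.530e+01  3.483e+02 -6.500e+00  2.000e-01 -4.000e-01]
```

View pics/s7.png

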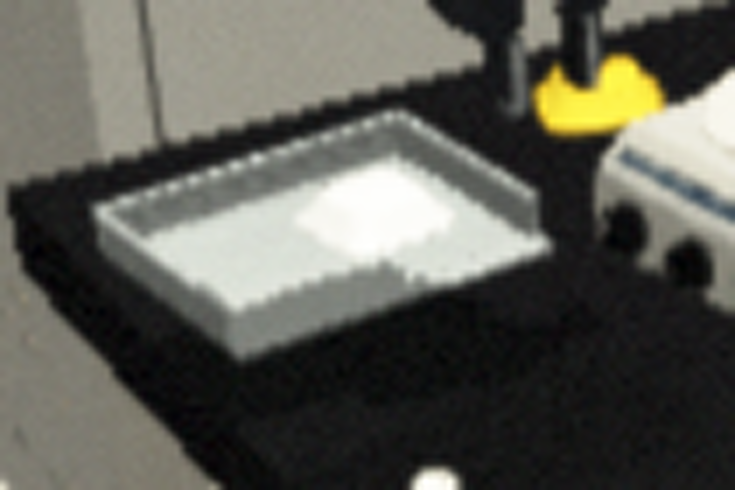

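```bash
python3 -c "
from h import *
d=pickle.load(open('cam0.pkl','rb'));r=d['scene']
P=[]
for x,y in [(295,215),(355,258),(455,215),(395,155)]:
  p=ray(r,(200+x/7,140+y/7),.0015)[:2]-[.4995,.338]
  e=np.array([.995,.103]);P.append([p@e,p@[-.103,.995]])
print(np.round(P,3),np.mean(P,0))
print(rel(.4855,-.191,.07,12))
"
```

```text
[[ 0.01   0.036]
 [ 0.008 -0.026]
 [ 0.073 -0.018]
 [ 0.087  0.064]] [0.04450714 0.01415137]
[ 7.600e+01 -9.000e+01  3.297e+02 -6.500e+00  2.000e-01 -4.000e-01]
```

Boat A lies in the tray's far half, at about tray (+42,+10) mm. Now boat B.

>>> send_rows(
  plan=[
    [0, -15, 50, -1, 0, 0],
    [0, -30, 105, -2, 0, 0],
    [0, -45, 160, -3, 0, 0],
    [0, -60, 215, -4, 0, 0],
    [0, -75, 265, -5, 0, 0],
    [0, -85, 310, -6, 0, 0],
    [15, -90, 330, -6.5, 0, 0],
    [45, -90, 330, -6.5, 0, 0],
    [70, -90, 330, -6.5, 0, 0],
    [76, -90, 330, -6.5, 0, 0],
  ],
)

```text
clock: 9.3
tcp_pos: [0.4831, -0.1844, 0.0619]
orientation: [0.549, 0.444, 0.551, -0.445]
wrist_force: [-0.4, -0.3, 0.3]
finger_gap: 0.0301
```

```bash
python3 -c "
from h import *
from workcell import *
s=get_state();print(s['tcp_pos'],s['wrist_force'])
d={}
for n in ('scene','top'):
    r=viewer.read_camera(n);f=r['frame'];c=f[150:290,240:380] if n=='scene' else f[170:260,170:340]
    cv2.imwrite(f'pics/{n}8.png',cv2.resize(c,None,fx=4,fy=4,interpolation=cv2.INTER_CUBIC))
print(rel(.4855,-.191,.0075,12))
m=(f.min(2)>235).astype(np.uint8); m[:, :185]=0;m[:,245:]=0;m[:185]=0;m[255:]=0
q=np.argwhere(m);print(len(q),q.mean(0)[::-1] if len(q) else '', ray(r,q.mean(0)[::-1],.0175) if len(q) else '')
"
```

```text
[ 0.48312579 -0.18439648  0.06186896] [-0.39274761 -0.33308696  0.2957614 ]
[55.3 -0.2  6.7  0.2  0.   0. ]
153 [209.94771242 209.9869281 ] [0.53410718 0.34632039 0.0175    ]
```

View pics/scene8.png

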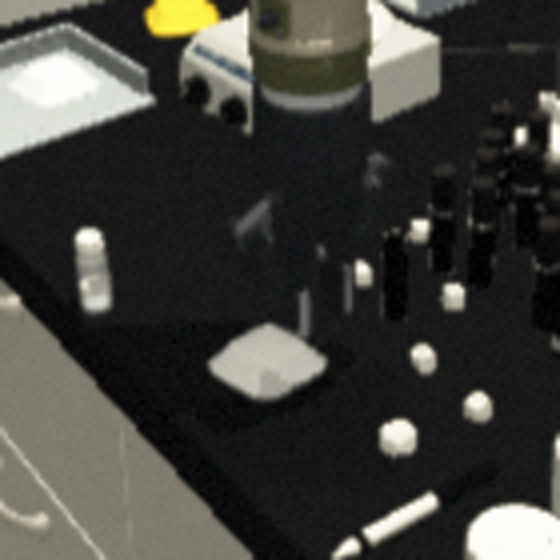

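View pics/top8.png

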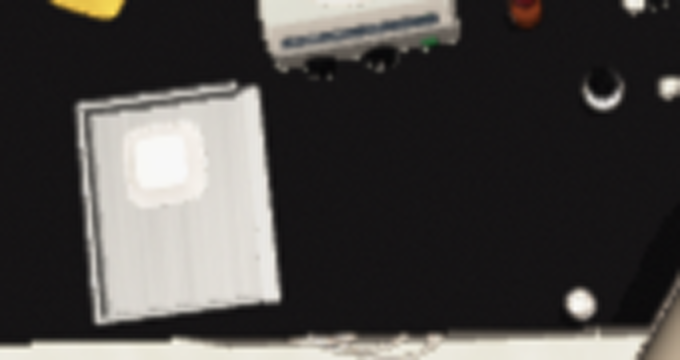

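Top view puts boat A at tray (+35,+4), square with the tray and inside. The scene view shows the fingers beside boat B, over its right side. Working out the path for B.

```bash
cat > wp.py <<'E'
from h import *
n=lambda a:np.array([-np.sin(np.radians(a)),np.cos(np.radians(a))])
for c,a in [((.473,-.132),12),((.476,-.07),10),((.478,0),8),((.470,.12),7),((.462,.24),6),((.4555,.3365),5.9)]:
  q=np.array(c)-n(a)*.036; print(q.round(3),rel(*q,.007,a))
from workcell import *
print(get_state()['tcp_pos'],get_state()['wrist_force'])
E
python3 wp.py
```

```text
[ 0.48  -0.167] [ 55.8  -0.1 -17.6   0.2   0.    0. ]
[ 0.482 -0.105] [ 55.8  14.7 -77.6   2.2   0.    0. ]
[ 0.483 -0.036] [  55.8   30.1 -145.7    4.2    0.     0. ]
[0.474 0.084] [  55.8   47.  -264.7    5.2    0.     0. ]
[0.466 0.204] [  55.8   63.9 -383.8    6.2    0.     0. ]
[0.459 0.301] [  55.8   77.8 -479.5    6.3    0.     0. ]
[ 0.48427379 -0.18439962  0.06277625] [ 0.53147309  0.08304074 -0.85996573]
```

>>> send_rows(
  plan=[
    [20, 0, 7, 0, 0, 0],
    [45, 0, 7, 0, 0, 0],
    [55, 0, 5, 0, 0, 0],
    [55, 0, 0, 0, 0, 0],
    [55, 0, -9, 0, 0, 0],
    [55, 0, -18, 0.5, 0, 0],
    [55, 3, -28, 0.5, 0, 0],
    [55, 5, -38, 1, 0, 0],
    [55, 7, -48, 1, 0, 0],
    [55, 10, -58, 1.5, 0, 0],
  ],
)

```text
clock: 10.65
tcp_pos: [0.483, -0.125, 0.0079]
orientation: [0.545, 0.451, 0.544, -0.451]
wrist_force: [-0.4, -3.0, 4.3]
finger_gap: 0.0305
```

```bash
cat > look.py <<'E'
import sys
from h import *
from workcell import *
r=viewer.read_camera('scene');f=r['frame'];c=f[150:290,200:340]
cv2.imwrite(f'pics/{sys.argv[1]}.png',cv2.resize(c,None,fx=4,fy=4,interpolation=cv2.INTER_CUBIC))
E
python3 look.py s9;python3 wp.py
```

```text
[ 0.48  -0.167] [  0.9 -10.5  42.1  -1.3   0.   -0.1]
[ 0.482 -0.105] [  0.8   2.7 -18.2   0.7   0.   -0.1]
[ 0.483 -0.036] [  0.8  16.5 -86.7   2.7   0.   -0.1]
[0.474 0.084] [ 7.000e-01  3.030e+01 -2.061e+02  3.700e+00  0.000e+00 -1.000e-01]
[0.466 0.204] [ 7.000e-01  4.420e+01 -3.255e+02  4.700e+00  0.000e+00 -1.000e-01]
[0.459 0.301] [ 6.000e-01  5.570e+01 -4.216e+02  4.800e+00  0.000e+00 -1.000e-01]
[ 0.48294535 -0.12387511  0.00784945] [ 0.47467829 -1.62224397  5.33025744]
```

View pics/s9.png

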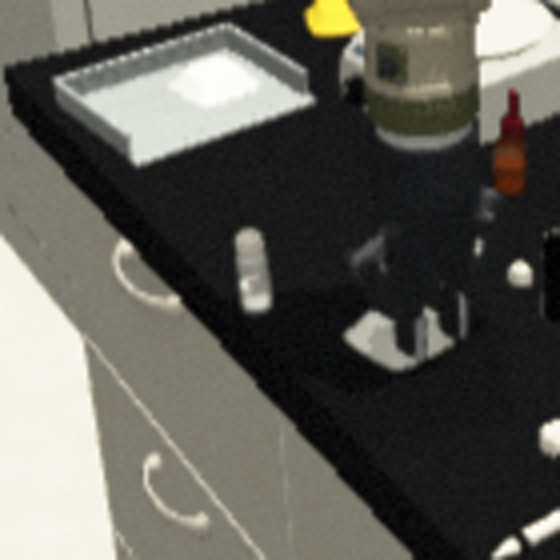

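>>> send_rows(
  plan=[
    [-1, 1, -8, 0, 0, 0],
    [-1, 3, -17, 0.5, 0, 0],
    [-1, 5, -26, 1, 0, 0],
    [-1, 6, -35, 1, 0, 0],
    [-1, 8, -44, 1.5, 0, 0],
    [-1, 10, -53, 1.5, 0, 0],
    [-1, 12, -62, 2, 0, 0],
    [-1, 14, -71, 2, 0, 0],
    [-1, 15, -80, 2.5, 0, 0],
    [-1, 16, -89, 3, 0, 0],
  ],
)

```text
clock: 11.95
tcp_pos: [0.4814, -0.034, 0.0083]
orientation: [0.532, 0.465, 0.532, -0.465]
wrist_force: [-0.6, 0.1, -0.3]
finger_gap: 0.0301
```

```bash
python3 look.py s10;python3 wp.py
```

```text
[ 0.48  -0.167] [  1.1 -18.6 132.8  -4.3  -0.    0. ]
[ 0.482 -0.105] [ 1.1 -8.5 71.9 -2.3 -0.   0. ]
[ 0.483 -0.036] [ 1.2  1.6  2.8 -0.3 -0.   0. ]
[0.474 0.084] [   1.3    9.2 -117.2    0.7   -0.     0. ]
[0.466 0.204] [   1.4   16.8 -237.2    1.7   -0.     0. ]
[0.459 0.301] [   1.4   23.2 -333.7    1.8   -0.     0. ]
[ 0.48103496 -0.03309483  0.00818795] [-1.57976937  1.32144333 -0.1798231 ]
```

View pics/s10.png

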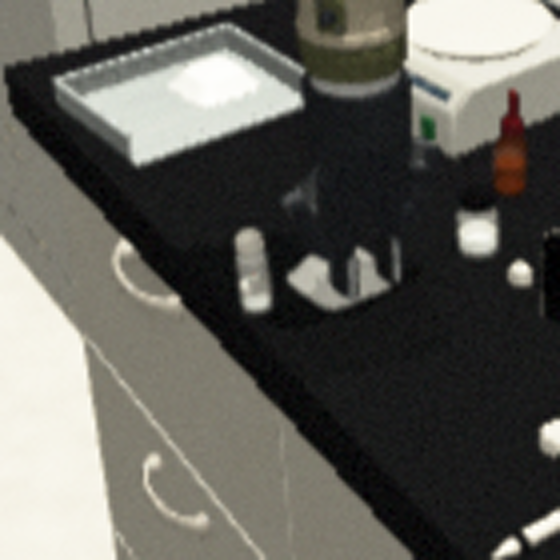

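Boat B passes between the vials: slim vial at (255,270), boat spanning (288..400). The fingers sit a little to its far side, so I'll check the corners.

```bash
python3 -c "
from h import *
d=pickle.load(open('cam0.pkl','rb'));r=d['scene']
for p in [(288,277),(335,310),(400,287)]: print(ray(r,(200+p[0]/4,150+p[1]/4),0).round(4))
"
```

```text
[0.4464 0.0235 0.    ]
[ 0.4545 -0.036   0.    ]
[ 0.5097 -0.0357  0.    ]
```

>>> send_rows(
  plan=[
    [0, 1, -9, 0, 0, 0],
    [0, 1, -18, 0, 0, 0],
    [0, 2, -28, 0, 0, 0],
    [0, 3, -38, 0, 0, 0],
    [0, 4, -48, 0.5, 0, 0],
    [0, 5, -58, 0.5, 0, 0],
    [0, 6, -68, 0.5, 0, 0],
    [0, 6, -78, 0.5, 0, 0],
    [0, 7, -88, 0.5, 0, 0],
    [0, 8, -98, 0.5, 0, 0],
  ],
)

```text
clock: 13.25
tcp_pos: [0.4762, 0.0642, 0.0083]
orientation: [0.531, 0.467, 0.531, -0.467]
wrist_force: [-0.2, -0.0, -0.7]
finger_gap: 0.0301
```

```bash
python3 look.py s11;python3 wp.py|tail -4
```

```text
[0.474 0.084] [  1.3   0.7 -19.2   0.3  -0.   -0. ]
[0.466 0.204] [   1.4    7.4 -139.3    1.3   -0.    -0. ]
[0.459 0.301] [   1.5   13.1 -235.8    1.4   -0.    -0. ]
[0.47610331 0.06511796 0.00829937] [ 0.43058044  1.68330429 -0.63433038]
```

View pics/s11.png

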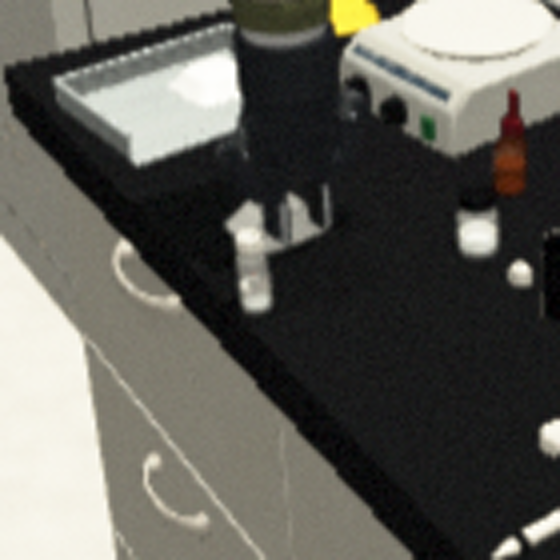

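Boat B at about (280,215) follows the fingers, and both vials still stand where they were. I'll continue, raising slightly before the lip.

>>> send_rows(
  plan=[
    [0, 0, -9, 0, 0, 0],
    [0, 1, -18, 0, 0, 0],
    [0, 1, -28, 0, 0, 0],
    [0, 2, -38, 0.5, 0, 0],
    [0, 2, -48, 0.5, 0, 0],
    [0, 3, -58, 0.5, 0, 0],
    [0, 3, -68, 1, 0, 0],
    [0, 4, -78, 1, 0, 0],
    [0, 5, -88, 1, 0, 0],
    [0, 5, -98, 1, 0, 0],
  ],
)

```text
clock: 14.55
tcp_pos: [0.4689, 0.1621, 0.0083]
orientation: [0.526, 0.472, 0.526, -0.472]
wrist_force: [0.7, -0.9, 0.1]
finger_gap: 0.0298
```

```bash
python3 look.py s12;python3 wp.py|tail -3
```

```text
[0.466 0.204] [  1.3   1.6 -41.3   0.3  -0.   -0. ]
[0.459 0.301] [   1.4    5.7 -137.9    0.4   -0.    -0. ]
[0.46866414 0.16299085 0.00827848] [-0.04229214  0.84602292 -0.8325313 ]
```

View pics/s12.png

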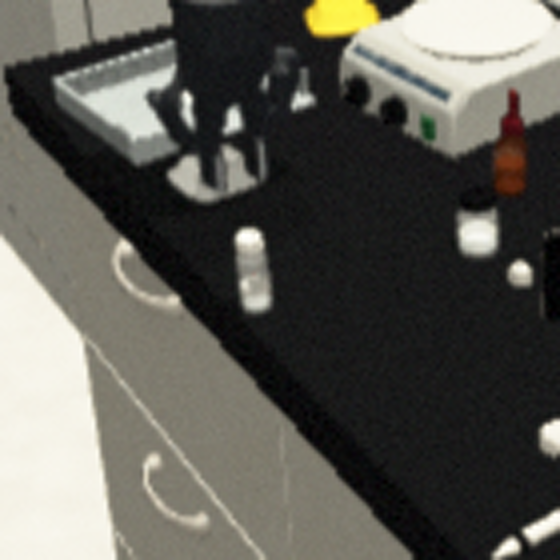

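Boat B is right at the tray mouth, with corners near (168,182), (207,202) and (268,182). Checking its x before it goes over the lip.

```bash
python3 -c "
from h import *
from workcell import *
r=viewer.read_camera('scene');f=r['frame'];c=f[165:210,225:285]
cv2.imwrite('pics/s13.png',cv2.resize(c,None,fx=12,fy=12,interpolation=cv2.INTER_CUBIC))
for p in [(168,182),(207,202),(268,182)]: print(ray(r,(200+p[0]/4,150+p[1]/4),0).round(4))
"
```

```text
[0.4308 0.2092 0.    ]
[0.4436 0.1611 0.    ]
[0.4993 0.1627 0.    ]
```

View pics/s13.png

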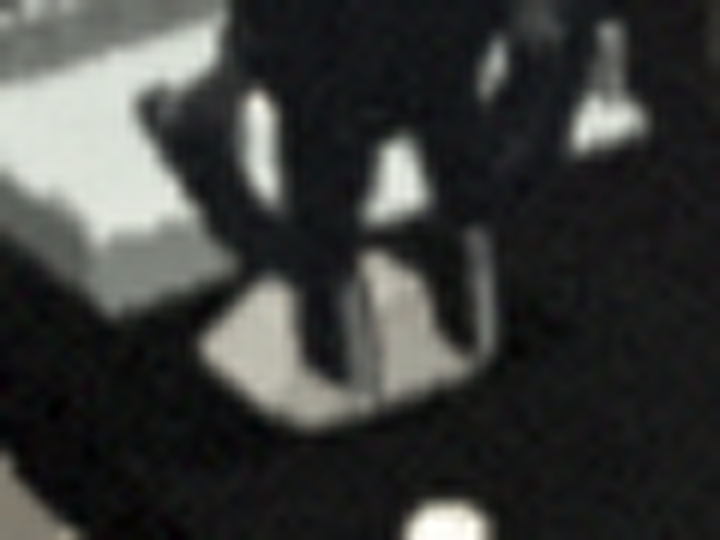

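>>> send_rows(
  plan=[
    [0, 0, -9, 0, 0, 0],
    [0, 1, -18, 0, 0, 0],
    [-1, 1, -27, 0, 0, 0],
    [-1, 2, -36, 0, 0, 0],
    [-2, 2, -45, 0, 0, 0],
    [-2, 2, -54, 0, 0, 0],
    [-2, 3, -63, 0, 0, 0],
    [-2, 3, -72, 0, 0, 0],
    [-2, 4, -81, 0.5, 0, 0],
    [-2, 4, -90, 0.5, 0, 0],
  ],
)

```text
clock: 15.9
tcp_pos: [0.4635, 0.2516, 0.0106]
orientation: [0.525, 0.475, 0.524, -0.475]
wrist_force: [0.2, -4.8, 6.6]
finger_gap: 0.0298
```

```bash
python3 wp.py|tail -2; python3 -c "
from h import *
from workcell import *
r=viewer.read_camera('scene');f=r['frame'];c=f[140:210,200:305]
cv2.imwrite('pics/s14.png',cv2.resize(c,None,fx=7,fy=7,interpolation=cv2.INTER_CUBIC))"
```

```text
[0.459 0.301] [  3.6   0.6 -49.3  -0.2   0.1  -0.1]
[0.46354271 0.25157636 0.01059637] [ 0.20227303 -4.77426994  6.63924066]
```

View pics/s14.png

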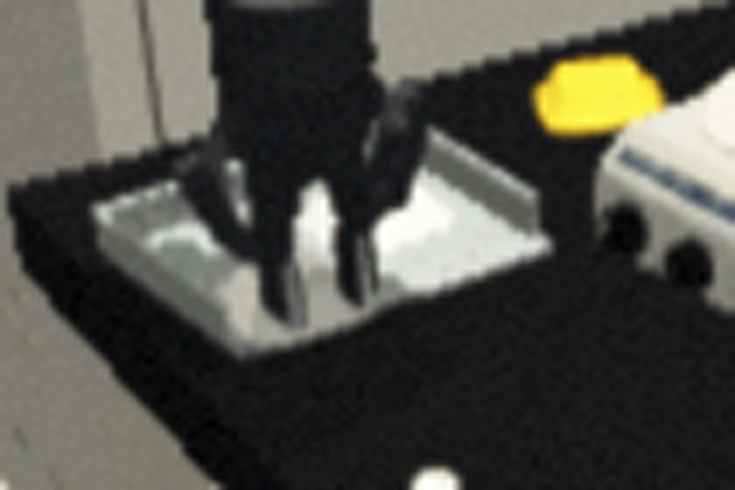

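Boat B is crossing the mouth, clear of the near wall. Last push now, then I back off.

>>> send_rows(
  plan=[
    [-1, 0, -9, 0, 0, 0],
    [-1, 0, -18, 0, 0, 0],
    [-1, 0, -27, 0, 0, 0],
    [-1, 0, -36, 0, 0, 0],
    [-1, 0, -44, 0, 0, 0],
    [-1, 0, -50, 0, 0, 0],
    [-1, 0, -54, 0, 0, 0],
    [-1, 0, -54, 0, 0, 0],
    [-1, 0, -45, 0, 0, 0],
    [-1, 0, -25, 0, 0, 0],
  ],
)

```text
clock: 17.2
tcp_pos: [0.46, 0.2756, 0.0106]
orientation: [0.524, 0.474, 0.525, -0.474]
wrist_force: [-0.1, -0.8, -0.9]
finger_gap: 0.0299
```

>>> send_rows(
  plan=[
    [-5, 0, 15, 0, 0, 0],
    [-40, 0, 50, 0, 0, 0],
    [-80, 0, 100, 0, 0, 0],
    [-120, 0, 150, 0, 0, 0],
    [-150, 0, 200, 0, 0, 0],
    [-170, 0, 250, 0, 0, 0],
    [-180, 0, 300, 0, 0, 0],
    [-180, 0, 340, 0, 0, 0],
    [-180, 0, 360, 0, 0, 0],
    [-180, 0, 360, 0, 0, 0],
  ],
)

```text
clock: 18.45
tcp_pos: [0.4961, -0.0833, 0.1911]
orientation: [0.523, 0.475, 0.524, -0.475]
wrist_force: [-0.3, -0.3, -0.7]
finger_gap: 0.0301
```

```bash
python3 -c "
from h import *
from workcell import *
r=viewer.read_camera('scene');f=r['frame'];c=f[140:210,200:305]
cv2.imwrite('pics/s15.png',cv2.resize(c,None,fx=7,fy=7,interpolation=cv2.INTER_CUBIC))
r=viewer.read_camera('top');f=r['frame'];c=f[170:260,170:340]
cv2.imwrite('pics/t15.png',cv2.resize(c,None,fx=4,fy=4,interpolation=cv2.INTER_CUBIC))
m=(f.min(2)>235).astype(np.uint8);m[:,:185]=0;m[:,245:]=0;m[:185]=0;m[255:]=0
n,l,s,ce=cv2.connectedComponentsWithStats(m)
for i in range(1,n):
  if s[i][4]>30:
    p=ray(r,ce[i],.0175)[:2]-[.4995,.338];print(s[i],ce[i],p@[.995,.103],p@[-.103,.995])
"
```

```text
[204 204  13  13 145] [209.80689655 209.88965517] 0.03567819511349291 0.005148882130783377
[206 228  13  13 150] [212.30666667 233.96666667] -0.04507739981384779 0.004449879653566783
```

View pics/s15.png

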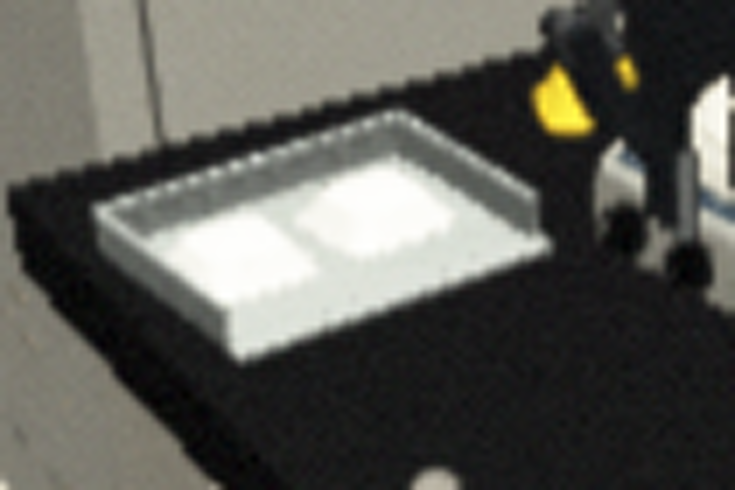

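View pics/t15.png

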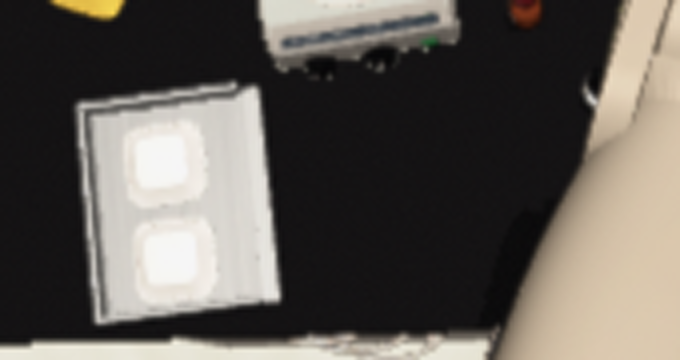

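Both boats lie flat at tray (+36,+5) and (-45,+4) mm, and their rims are at least 8 mm inside every edge. I'll compare the bystanders' positions with the earlier picture, then hand in.

```bash
python3 -c "
from h import *
from workcell import *
a=cv2.imread('pics/scene1.png');r=viewer.read_camera('scene');b=r['frame']
print(get_state()['qvel'].round(3))
df=(cv2.absdiff(a,b).max(2)>60).astype(np.uint8)
n,l,s,c=cv2.connectedComponentsWithStats(df)
print([tuple(s[i]) for i in range(1,n) if s[i][4]>6])
cv2.imwrite('pics/end.png',b)"
```

```text
[ 0.014  0.     0.001 -0.003 -0.002 -0.001]
[(np.int32(46), np.int32(0), np.int32(9), np.int32(15), np.int32(105)), (np.int32(66), np.int32(0), np.int32(4), np.int32(13), np.int32(38)), (np.int32(126), np.int32(0), np.int32(11), np.int32(188), np.int32(1028)), (np.int32(202), np.int32(0), np.int32(46), np.int32(14), np.int32(244)), (np.int32(264), np.int32(0), np.int32(19), np.int32(21), np.int32(270)), (np.int32(293), np.int32(0), np.int32(21), np.int32(14), np.int32(210)), (np.int32(309), np.int32(17), np.int32(3), np.int32(8), np.int32(11)), (np.int32(48), np.int32(19), np.int32(11), np.int32(41), np.int32(274)), (np.int32(67), np.int32(19), np.int32(6), np.int32(38), np.int32(152)), (np.int32(258), np.int32(19), np.int32(5), np.int32(12), np.int32(27)), (np.int32(291), np.int32(28), np.int32(5), np.int32(10), np.int32(14)), (np.int32(255), np.int32(31), np.int32(34), np.int32(120), np.int32(1429)), (np.int32(308), np.int32(30), np.int32(2), np.int32(7), np.int32(8)), (np.int32(73), np.int32(36), np.int32(1), np.int32(8), np.int32(8)), (np.int32(74), np.int32(46), np.int32(1), np.
[... 1703 characters left out ...]
32(193), np.int32(16), np.int32(5), np.int32(23)), (np.int32(70), np.int32(196), np.int32(8), np.int32(5), np.int32(11)), (np.int32(93), np.int32(196), np.int32(25), np.int32(28), np.int32(125)), (np.int32(59), np.int32(198), np.int32(21), np.int32(41), np.int32(275)), (np.int32(260), np.int32(207), np.int32(5), np.int32(4), np.int32(14)), (np.int32(292), np.int32(230), np.int32(30), np.int32(21), np.int32(397)), (np.int32(149), np.int32(240), np.int32(22), np.int32(7), np.int32(88)), (np.int32(79), np.int32(280), np.int32(3), np.int32(5), np.int32(7)), (np.int32(77), np.int32(287), np.int32(4), np.int32(9), np.int32(27)), (np.int32(77), np.int32(298), np.int32(4), np.int32(3), np.int32(9))]
```

View pics/end.png

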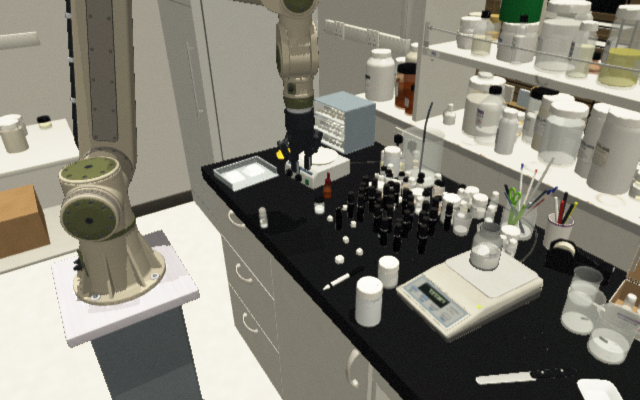

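The slim vial at (263,215), low vial, dropper, jars and pen all stand as before. The small difference at the slim vial's cap is the arm's shadow. Handing in.

```bash
python3 -c "
from workcell import *
print(job.hand_in(), get_state()['clock'])"
```

```text
the job is handed in; nothing more can be done
the job is handed in; nothing more can be done
```

Both white weighing boats are in the tray, and the job is handed in. I swept them in one after the other with the partly open fingers: the nearer boat into the far half of the tray, then the other between the two vials into the near half.

- **Position:** in the last top view both boats lie flat, centred at tray (+36, +5) mm and (−45, +4) mm. Their rims are at least 8 mm inside every edge and about 14 mm apart.
- **Bystanders:** in the last scene picture they all stand where they were. A small picture difference at the slim vial's cap looked like the arm's shadow.
- **Arm:** it was clear of everything and practically still, and the clock read about 18.5 s at the last move.
- **One hitch:** while pushing the first boat I lowered the fingers too far, and they pressed on its sloping wall with about 16–18 N at the wrist. I raised them about 4 mm and went on. That is below the limits.
- **Disagreement:** for the first boat, a rough estimate from the scene camera gave about (+42, +10) mm. I relied on the top view, which gave (+36, +5) mm; both readings put it inside the tray.

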